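# Scrape the brass offcuts off the marking plate

### The arm

A 7-joint arm with a two-finger parallel gripper is mounted at the origin on the work surface. World frame = base frame: x ahead of the robot, y to its left, z up, the work surface at z = 0. Lengths are in m, angles in rad, forces in N, time in s.
With the tool pointing down it reaches from about 0.375 to 0.925 m from the base axis. Payload 3.1 kg.
Tool frame: the origin (TCP) lies on the centre line of the jaws, within the pads' length; the fingertips stand nose_length ahead of it and the grasp point (between the pads) lies 8 mm behind it (nose_length is the distance from the TCP to the fingertips, in m); z points along the fingers, y is the line along which they close (so a half turn about z gives the same grasp; the last joint's range is limited). The gripper opens to 85 mm and grips with 20 to 120 N. Pads are 22 mm wide; open, the fingers measure 114 mm over their backs; the gripper's body (76 mm by 85 mm) begins 54 mm behind the grasp point. The pads swing forward as they close: fully open they stand 13 mm farther back than shut.
Start: joints at [1.173, 0.383, 0.044, 1.598, -0.018, 1.161, -0.05], TCP at [0.192, -0.621, 0.205] pointing down, gripper open.
Joint ranges: [-2.61, 2.61], [-0.41, 2.15], [-1.48, 1.57], [0, 2.5], [-1.57, 4.71], [0.05, 1.97], [-2.85, 2.85]. Speed limits (rad/s): [2.79, 2.79, 3.14, 3.14, 3.14, 3.14, 3.14].

### API

Orientations are given as a unit quaternion [w, x, y, z].
In Python, from workcell import * gives the robot as it stands.
- The arm moves only by the tool carry_out, never from a script. Its arguments are lists of equal length, an entry for each row: "dr": the turn, a rotation vector about the tool's x, y, z in rad, a list of three; "offset": the shift along the tool's x, y, z in mm, a list of three; "gripper": the finger opening in mm, from 0 to 85.4. In form: {"dr": [[rx, ry, rz], ...], "offset": [[dx, dy, dz], ...], "gripper": [gripper, ...]}. A call has 1 to 20 rows; each row is the pose to reach, as a shift and turn from the pose commanded when the call began, along the tool's axes at that moment; what a row does not reach only later rows make up. A row lasts 1/12 s, in which the tool goes at most 41.7 mm and 7.16 degrees, less where a joint would pass 70% of its speed; a pose out of reach is approached as far as the arm can. A call with a gripper value outside its range is refused whole. The fingers move at their own pace and stop on an object; "force" is the grip in N (left out, the last holds). Time passes only in rows, so rows that repeat a pose let the fingers close. It gives the time, the measured TCP pose, the force, the opening and the grip force at its end, in the units of the state.
- read_state(): the state, without advancing time (a new reading comes with each control period).
- camera(name): name is "side" or "top"; returns a dict with "img" (420x560x3 uint8, red, green, blue), "z_map" (420x560 float32, m along the optical axis (not along the pixel's ray), 0 where there is no reading), "fovy" (degrees; the focal length in pixels is half the picture's height over the tangent of half this angle, whatever the lens; pixels are square), "cx", "cy" (the principal point, pixels), "position" and "rotation" of the camera in the world. Camera axes: x right, y up, looking along -z (the intrinsics and any distortion apply to the point x, -y, -z); pixel columns grow to the right and rows downward; lengths in m; the calibration is good to about 2 mm. A picture is of the moment at which its call begins.
- sign_off(): hands the job in; it is judged then, once.
The state is a dict: "time": time; "q": joint angles; "dq": joint speeds; "effort": joint torques, N m; "tcp_pos": TCP position; "tool_rot": TCP orientation; "wrist_force": force on the tool from outside, world axes, zero at the start; "torque": the same for the moment, N m; "gripper_width": finger opening in m; "grasp_force": force on a finger pad.
Only numpy, scipy, OpenCV 4.12 (cv2) and the standard library are available. Lean on these libraries where they do the work, as an engineer would, in place of code of your own. Each camera call takes 0.05 s, during which the arm holds its last target. There are 200 camera calls.

### The job

Take the scraper from its black mat and wipe all five brass offcuts off the raised plate into the blue catch tray at its end, using the scraper and not the gripper on the offcuts. Then stand the scraper back upright on the black mat and let go. Leave the bottle, carton, screwdriver and mouse where they are.

Things in the scene. Friction and masses are not known exactly. Their poses are not given: they have to be found in the camera images.
- plate: raised aluminium plate on the bench, 176 (x) x 240 (y) x 40 mm high, with dark slots along its y. Fixed. Origin: centre of its underside, z up, so its top surface is at z = 40 mm. A dark steel fence 8 mm thick and 10 mm high runs along each x edge (160 mm clear between the fences); both y ends are open. The tray lies against one y end, the black mat against the other; which is which changes.
- tray: blue open catch tray, 200 (x) x 110 (y) x 34 mm high, walls 4 mm, floor 4 mm. Fixed, against one open y end of the plate with a gap of 2 mm, its axes parallel to the plate's; its rim is 6 mm below the plate's top. Origin: centre of its underside.
- mat: black rubber mat, 200 (x) x 110 (y) x 4 mm, fixed on the bench at the plate's other y end: the scraper's place. Origin: centre of its underside; its top is at 4 mm.
- scraper: loose scraper block, 220 g, standing on its foot on the black mat. Foot (the wiping part): 144 (x) x 32 (y), from 0 to 30 mm height, yellow with a black lower edge. Handle: orange upright block on the middle of the foot, 76 (x) x 26 (y), up to 88 mm above the underside; grip it across its 26 mm (along y). Origin: centre of its underside, z up.
- chip0: loose brass offcut, rectangular, 30 x 18 x 10 high (mm), about 45 g, lying on the plate. Origin: centre of its underside as it first lies.
- chip1: loose brass offcut, a round disc, 26 across, 10 high (mm), about 45 g, lying on the plate. Origin: centre of its underside as it first lies.
- chip2: loose brass offcut, L-shaped, 28 x 28 x 10 high, legs 13 wide (mm), about 45 g, lying on the plate. Origin: centre of its underside as it first lies.
- chip3: loose brass offcut, square, 22 x 22 x 12 high (mm), about 45 g, lying on the plate. Origin: centre of its underside as it first lies.
- chip4: loose brass offcut, a short bar, 34 x 14 x 12 high (mm), about 45 g, lying on the plate. Origin: centre of its underside as it first lies.
- bottle: bystander: clear bottle with a blue cap, 60 across, 150 mm high, standing beyond the plate. Origin: centre of its underside.
- carton: bystander: cardboard carton 90 x 120 x 60 mm high beyond the plate. Origin: centre of its underside.
- driver: bystander: screwdriver with a red handle lying on the bench to the right. Origin: underside, at its middle.
- mouse: bystander: black computer mouse, 100 x 62, 34 mm high, on the bench to the left. Origin: centre of its underside.
Not all that is in view belongs to the job. Several things look just like the scraper: the one meant starts farthest from the robot's base.

How it is judged:
On the way, in this order (a step that is already met when the one before it is completed fails the run):
1. the scraper is lifted clear of its mat (z of scraper in the frame of mat above 0.015 m), for 0.1 s.
2. all five offcuts are in the tray, while the scraper is still off its mat (x of chip0 in the frame of tray between -0.1 and 0.1 m and y of chip0 in the frame of tray between -0.055 and 0.055 m and z of each of chip0, chip1, chip2, chip3, chip4 in the frame of tray below 0.038 m and x of chip1 in the frame of tray between -0.1 and 0.1 m and y of chip1 in the frame of tray between -0.055 and 0.055 m and x of chip2 in the frame of tray between -0.1 and 0.1 m and y of chip2 in the frame of tray between -0.055 and 0.055 m and x of chip3 in the frame of tray between -0.1 and 0.1 m and y of chip3 in the frame of tray between -0.055 and 0.055 m and x of chip4 in the frame of tray between -0.1 and 0.1 m and y of chip4 in the frame of tray between -0.055 and 0.055 m and z of scraper in the frame of mat above 0.015 m), for 0.2 s.
At the end, for the whole second after the job is handed in: All five offcuts at rest in the tray (origins inside its outline, under 38 mm above its underside); the scraper at rest on its foot on the mat, origin within 45 mm (x) and 48 mm (y) of the mat's centre, underside under 5 mm above the mat, tilted under 0.1 rad (x of chip0 in the frame of tray between -0.1 and 0.1 m and y of chip0 in the frame of tray between -0.055 and 0.055 m and z of each of chip0, chip1, chip2, chip3, chip4 in the frame of tray below 0.038 m and x of chip1 in the frame of tray between -0.1 and 0.1 m and y of chip1 in the frame of tray between -0.055 and 0.055 m and x of chip2 in the frame of tray between -0.1 and 0.1 m and y of chip2 in the frame of tray between -0.055 and 0.055 m and x of chip3 in the frame of tray between -0.1 and 0.1 m and y of chip3 in the frame of tray between -0.055 and 0.055 m and x of chip4 in the frame of tray between -0.1 and 0.1 m and y of chip4 in the frame of tray between -0.055 and 0.055 m and linear speed of each of chip0, chip1, chip2, chip3, chip4, scraper below 0.02 m/s and x of scraper in the frame of mat between -0.045 and 0.045 m and y of scraper in the frame of mat between -0.048 and 0.048 m and angle between scraper's own z axis and vertical below 0.1 rad and z of scraper in the frame of mat below 0.009 m); the robot touches nothing.
It fails at once if an offcut is pushed by the gripper or arm instead of the scraper (over 1 N) (contact force between any of the fingers, the arm and chip0 above 1 N or contact force between any of the fingers, the arm and chip1 above 1 N or contact force between any of the fingers, the arm and chip2 above 1 N or contact force between any of the fingers, the arm and chip3 above 1 N or contact force between any of the fingers, the arm and chip4 above 1 N).
It fails at once if a bystander (bottle, carton, screwdriver, mouse) is moved more than 30 mm or, if it stands, tipped (distance of any of bottle, carton, driver, mouse from where it was at the start of the episode above 0.03 m or angle between any of bottle, carton, mouse's own z axis and vertical above 0.4 rad).
It also fails if it takes over 45 s, if anything falls off the work surface, if the arm or the gripper's body presses on something with over 40 N, if the wrist force passes 120 N, or if a joint passes its speed limit or range.

## Working session

There is one attempt and no reset: what is moved stays moved. The work goes in short steps, Python scripts to look and compute and a tool call to move; the robot and the scene stay as the last step left them, time stands still between calls to the robot, and variables do not carry over. Pictures are saved under pics/ and viewed, at most 10 in all, crops included, and the job is handed in when it is done.

Besides the shell and the picture viewer there is one more tool, called after "Request:" in YAML: its name, and indented under it one key for each argument. carry_out: Moves the arm, as the interface text tells. Its arguments: {"type":"object","properties":{"dr":{"type":"array"},"offset":{"type":"array"},"gripper":{"type":"array"},"force":{"type":"number"}},"required":["dr","offset","gripper"]}

```bash
mkdir -p pics; cat > h.py <<'E'
from workcell import *
import numpy as np, cv2
def pts(c):
    z=c["z_map"]; h,w=z.shape; f=h/2/np.tan(np.radians(c["fovy"])/2)
    v,u=np.mgrid[:h,:w]; R=np.array(c["rotation"])
    P=np.stack([(u-c["cx"])/f*z,-(v-c["cy"])/f*z,-z],-1)
    return P@R.T+np.array(c["position"])
def save(c,n,box=None,s=1):
    i=c["img"][...,::-1]
    if box: i=i[box[1]:box[3],box[0]:box[2]]
    cv2.imwrite("pics/"+n,cv2.resize(i,None,fx=s,fy=s,interpolation=cv2.INTER_CUBIC))
E
python3 - <<'E'
from h import *
s=read_state(); print(s)
for n in("top","side"):
    c=camera(n); save(c,n+"0.png"); np.save(n+".npy",c,allow_pickle=True); print({k:v for k,v in c.items() if k not in("img","z_map")}, (c["z_map"]>0).mean())
E
```

```text
{'time': 0.0, 'q': array([ 1.17321954,  0.38384072,  0.04378649,  1.59960336, -0.01791962,
        1.16117802, -0.04990579]), 'dq': array([-2.88711895e-04, -1.81072123e-04, -2.35717162e-04,  7.78734038e-05,
       -1.56612142e-03, -4.06117390e-04, -8.98833924e-04]), 'effort': array([-1.18285516e-05, -4.33460319e+01,  1.02431864e+00, -2.49511993e+01,
        1.04990750e-02,  1.12585741e-02,  2.84088784e-06]), 'tcp_pos': array([ 0.19167313, -0.62002879,  0.20386918]), 'tool_rot': array([-1.29516762e-03,  9.88778699e-01,  1.49381878e-01, -2.49430690e-04]), 'wrist_force': array([ 0.07443339, -0.57011634, -1.20239815]), 'torque': array([-0.02923205,  0.00532246,  0.05685712]), 'grasp_force': 0.0, 'gripper_width': 0.08552175884080591}
{'fovy': 50.99634613311234, 'cx': 279.33880716580427, 'cy': 212.9325360054852, 'position': array([0.30704874, 0.01867523, 1.32513684]), 'rotation': array([ 0.70999059,  0.06413568, -0.07308626, -0.69746568])} 0.9959183673469387
{'fovy': 56.83163532716371, 'cx': 280.702567743416, 'cy': 210.40377818410028, 'position': array([ 0.20372242, -0.60720447,  0.82079242]), 'rotation': array([ 0.90306   ,  0.35249036, -0.09802786, -0.22499715])} 0.9960799319727891
```

View pics/top0.png

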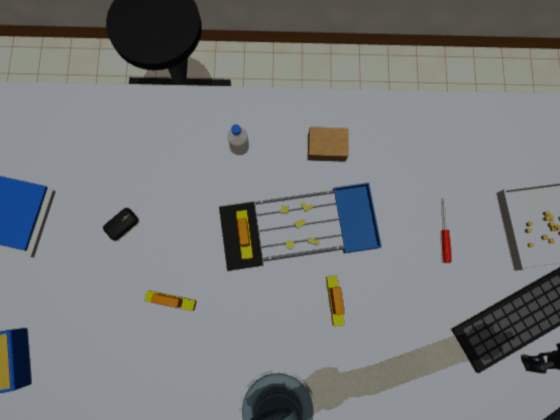

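View pics/side0.png

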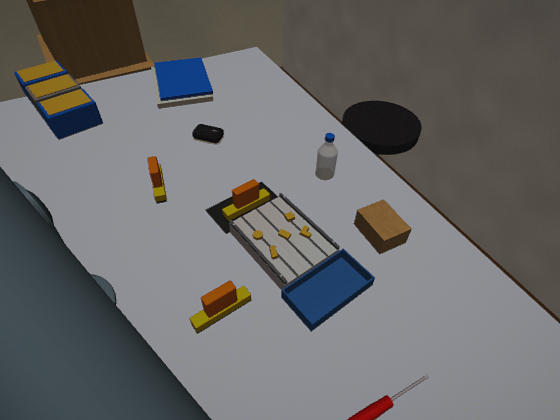

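The top view shows three lookalikes: one on the black mat at (243,234), one at left (170,300) and one at right (336,300). The base is near (278,400). The one on the mat is farthest from the base and fits the description. In the side view it is at (246,200), with the tray at (328,290). Next I'll measure and check a close crop.

```bash
sed -i 's/R=np.array(c\["rotation"\])/q=c["rotation"]; R=Rotation.from_quat(np.r_[q[1:],q[0]]).as_matrix()/; 2a from scipy.spatial.transform import Rotation' h.py
cat >> h.py <<'E'
def masks(c):
    hsv=cv2.cvtColor(c["img"],cv2.COLOR_RGB2HSV); H,S,V=cv2.split(hsv)
    return dict(blue=(H>100)&(H<120)&(S>150),orange=(H>=6)&(H<=18)&(S>200)&(V>120),yellow=(H>22)&(H<34)&(S>200)&(V>100),brass=(H>18)&(H<28)&(S>100)&(V>110),black=V<35)
def rect(p):
    (cx,cy),(w,h),a=cv2.minAreaRect((p*1000).astype(np.float32)); 
    return np.round([cx,cy,w,h,a],1)
E
python3 - <<'E'
from h import *
c=np.load("top.npy",allow_pickle=True).item(); P=pts(c); m=masks(c)
save(c,"crop.png",(200,170,400,280),4)
roi=np.zeros(P.shape[:2],bool); roi[170:280,200:400]=1
print("bench z",np.median(P[320:340,200:260,2]))
for k,(lo,hi) in dict(blue=(.02,.06),orange=(.07,.12),yellow=(.025,.045),black=(-.01,.015)).items():
    x=roi&m[k]&(P[...,2]>lo)&(P[...,2]<hi); x=x.astype(np.uint8)
    n,l,st,_=cv2.connectedComponentsWithStats(x)
    for i in range(1,n):
        if st[i,4]>60: p=P[l==i]; print(k,st[i],rect(p[:,:2]),np.median(p[:,2]).round(4))
x=roi&(P[...,2]>.032)&(P[...,2]<.07); x[:,:258]=0;x[:,335:]=0
print("plate",rect(P[x][:,:2]),np.median(P[x][:,2]))
b=(roi&m["brass"]).astype(np.uint8); b[:,:258]=0
n,l,st,ce=cv2.connectedComponentsWithStats(b)
for i in range(1,n):
    if st[i,4]>8: print("brass",st[i],ce[i].round(),np.median(P[l==i],0).round(3))
# lookalike distance
for u,v in((170,300),(336,300),(243,234)): print(P[v,u],np.hypot(*P[v,u,:2]))
E
```

```text
bench z 0.00013217472242599282
blue [334 188  47  64 198] [ 554.4 -227.6  196.8  107.2    9.3] 0.033
orange [238 220  11  24  62] [495.  107.4  68.6  23.8   9.1] 0.0912
yellow [237 210  11  12  82] [551.6 115.7  35.1  30.    4. ] 0.0341
yellow [241 241  12  18 130] [449.7 100.3  46.9  30.8   9.6] 0.0342
black [ 220  203   42   67 1495] [495.6 121.  192.6 103.5   9.7] 0.0044
plate [507.  -45.  228.1 275.9  89.6] 0.04100044766805344
brass [313 239   6   3  10] [315. 240.] [ 0.479 -0.102  0.053]
[0.30124544 0.30039498 0.09192627] 0.42542444832702353
[ 0.30871382 -0.15547878  0.08833028] 0.34565571755677116
[0.48711119 0.10653546 0.09348347] 0.49862522848234553
```

View pics/crop.png

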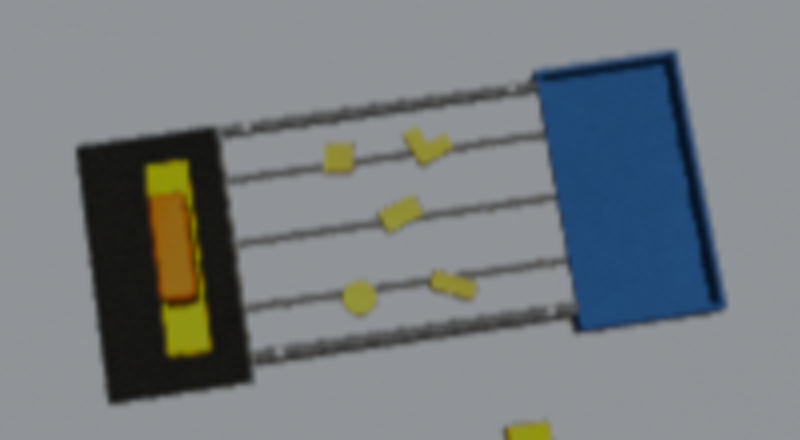

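The crop confirms the choice: handle at crop (173,248) on the black mat, plate to its right with five offcuts, and the blue tray at the far (-y) end. I'll refine the axes and the scraper pose.

```bash
cat >> h.py <<'E'
def go(target,xaxis_deg,base=None):
    "offset mm and rotvec in tool axes from the present pose to a tool-down pose with tool x at that heading"
    s=read_state(); q=s["tool_rot"]; R=Rotation.from_quat(np.r_[q[1:],q[0]])
    G=Rotation.from_euler("z",xaxis_deg,degrees=True)*Rotation.from_euler("x",180,degrees=True)
    print("offset",(R.inv().apply(np.array(target)-s["tcp_pos"])*1000).round(1),"dr",(R.inv()*G).as_rotvec().round(4),"t",s["time"])
E
python3 - <<'E'
from h import *
import workcell; print([n for n in dir(workcell) if n[0]!='_'], getattr(workcell,'nose_length',None))
for n in("top","side"):
    c=np.load(n+".npy",allow_pickle=True).item(); P=pts(c); m=masks(c)
    near=(abs(P[...,0]-.5)<.11)&(abs(P[...,1]-.11)<.07)
    y=near&(m["yellow"]|m["orange"])&(P[...,2]>.03)&(P[...,2]<.038)
    o=near&m["orange"]&(P[...,2]>.086)&(P[...,2]<.097)
    print(n,"foot",rect(P[y][:,:2]),"handle",rect(P[o][:,:2]),np.median(P[o][:,2]))
    # plate frame: fences
    a=np.radians(9.57); ex=np.array([np.cos(a),np.sin(a)]); ey=np.array([-np.sin(a),np.cos(a)])
    C=np.array([.525,-.053]); d=P[...,:2]-C; X=d@ex; Y=d@ey
    f=(abs(Y)<.1)&(abs(X)<.1)&(P[...,2]>.046)
    for sg in(1,-1):
        g=f&(sg*X>.072); k=np.polyfit(Y[g],X[g],1); print(" fence",sg,k[1].round(4),"slope deg",np.degrees(np.arctan(k[0])).round(2),np.percentile(X[g],[5,50,95]).round(4))
    b=(abs(Y)<.12)&(abs(X)<.078)&m["brass"]
    b2=(abs(Y)<.12)&(abs(X)<.078)&((m["brass"]|m["yellow"]))
    nn,l,st,ce=cv2.connectedComponentsWithStats(b2.astype(np.uint8))
    for i in range(1,nn):
        if st[i,4]>8: print(" chip",ce[i].round(),X[l==i].mean().round(3),Y[l==i].mean().round(3), X[l==i].min().round(3),X[l==i].max().round(3))
    bl=m["blue"]&(abs(X)<.13)&(Y<-.1)&(Y>-.26); print(" tray Y",np.percentile(Y[bl],[.5,99.5]),"X",np.percentile(X[bl],[.5,99.5]))
    pl=(abs(X)<.075)&(P[...,2]>.036)&(P[...,2]<.046)&(abs(Y)<.14); print(" plate Y",np.percentile(Y[pl],[.5,99.5]),np.median(P[pl][:,2]))
go([.496,.107,.2],9.57)
E
```

```text
['PlanningError', 'camera', 'nose_length', 'read_state', 'sign_off'] 0.011
top foot [496.9 107.6 142.9  30.7   8.7] handle [495.  107.4  68.6  23.8   9.1] 0.09122612030741195
 fence 1 0.085 slope deg 0.1 [0.0812 0.0851 0.089 ]
 fence -1 -0.0823 slope deg -0.04 [-0.0862 -0.0824 -0.0787]
 chip [315. 240.] -0.053 -0.041 -0.057 -0.049
 tray Y [-0.23026871 -0.12416401] X [-0.09775477  0.09855437]
 plate Y [-0.12237646  0.11740163] 0.04046571131938159
side foot [494.  105.6 141.7  33.    8.4] handle [494.9 105.8  75.7  23.5   9.6] 0.09164537420932728
 fence 1 0.0811 slope deg 0.04 [0.0771 0.0809 0.0854]
 fence -1 -0.0866 slope deg -0.05 [-0.0904 -0.0865 -0.0824]
 chip [289. 215.] 0.05 0.035 0.04 0.068
 chip [305. 231.] 0.049 -0.031 0.037 0.065
 chip [284. 233.] 0.002 -0.005 -0.01 0.012
 chip [257. 234.] -0.055 0.036 -0.065 -0.043
 chip [273. 251.] -0.057 -0.034 -0.067 -0.045
 tray Y [-0.23347793 -0.12421757] X [-0.10244417  0.09616236]
 plate Y [-0.12114886  0.11765826] 0.039916487780360554
offset [ 505.5 -604.8    5.4] dr [-0.0024  0.0003  0.1328] t 0.1
```

Request:
carry_out:
  dr:
    - [0,0,0.1]
    - [0,0,0.133]
    - [0,0,0.133]
    - [0,0,0.133]
    - [0,0,0.133]
    - [0,0,0.133]
    - [0,0,0.133]
    - [0,0,0.133]
    - [0,0,0.133]
    - [0,0,0.133]
    - [0,0,0.133]
    - [0,0,0.133]
    - [0,0,0.133]
    - [0,0,0.133]
    - [0,0,0.133]
    - [0,0,0.133]
    - [0,0,0.133]
    - [0,0,0.133]
    - [0,0,0.133]
    - [0,0,0.133]
  offset:
    - [505,-605,5]
    - [505,-605,5]
    - [505,-605,5]
    - [505,-605,5]
    - [505,-605,5]
    - [505,-605,5]
    - [505,-605,5]
    - [505,-605,5]
    - [505,-605,5]
    - [505,-605,5]
    - [505,-605,5]
    - [505,-605,5]
    - [505,-605,5]
    - [505,-605,5]
    - [505,-605,5]
    - [505,-605,5]
    - [505,-605,5]
    - [505,-605,5]
    - [505,-605,5]
    - [505,-605,5]
  gripper: [60,60,60,60,60,60,60,60,60,60,60,60,60,60,60,60,60,60,60,60]
  force: 60

```text
time: 1.77
tcp_pos: [0.497, 0.1164, 0.2009]
tool_rot: [-0.004, 0.996, 0.089, 0.002]
wrist_force: [0.5, 1.6, 0.1]
gripper_width: 0.0602
grasp_force: 0.0
```

```bash
python3 -c "
from h import *
s=read_state();print(s['tcp_pos'],s['gripper_width'],s['wrist_force'])
go([.4955,.1067,.058],9.57)"
```

```text
[0.49695952 0.11638536 0.20092633] 0.06018083569890021 [0.45484952 1.64335239 0.05697304]
offset [ -3.7  10.3 142.8] dr [-0.0071 -0.0037  0.0119] t 1.7667
```

Request:
carry_out:
  dr:
    - [0,0,0]
    - [0,0,0]
    - [0,0,0]
    - [0,0,0]
  offset:
    - [0,0,20]
    - [0,0,40]
    - [0,0,60]
    - [0,0,60]
  gripper: [60,60,60,60]

```text
time: 2.1
tcp_pos: [0.4916, 0.1048, 0.1359]
tool_rot: [0.0, 0.997, 0.083, -0.005]
wrist_force: [-1.3, -1.0, 0.4]
gripper_width: 0.0598
grasp_force: 0.0
```

```bash
python3 -c "
from h import *
s=read_state();print(s['tcp_pos'],s['gripper_width'],s['wrist_force'],s['dq'].round(2))
go([.4955,.1067,.058],9.57)"
```

```text
[0.49161423 0.10477336 0.13592044] 0.059811395714868924 [-1.30701555 -0.97148126  0.440013  ] [ 0.01 -0.04 -0.01 -0.04 -0.03  0.06  0.02]
offset [ 4.9 -1.2 77.9] dr [-0.0001  0.0094  0.    ] t 2.1
```

Request:
carry_out:
  dr:
    - [0,0,0]
    - [0,0,0]
    - [0,0,0]
    - [0,0,0]
    - [0,0,0]
    - [0,0,0]
  offset:
    - [1,0,15]
    - [2,0,30]
    - [2,0,45]
    - [2,0,50]
    - [2,0,50]
    - [2,0,50]
  gripper: [60,60,60,60,60,60]

```text
time: 2.6
tcp_pos: [0.498, 0.1064, 0.0909]
tool_rot: [-0.0, 0.997, 0.083, 0.0]
wrist_force: [-0.5, -0.0, -0.2]
gripper_width: 0.0598
grasp_force: 0.0
```

```bash
python3 -c "
from h import *
s=read_state();print(s['tcp_pos'],s['gripper_width'],s['wrist_force'],s['dq'].round(2))
go([.4955,.1067,.058],9.57)"
```

```text
[0.49801446 0.10641493 0.09091388] 0.05980927942209704 [-0.45060367 -0.01464949 -0.19956028] [ 0.   -0.01 -0.01 -0.02 -0.   -0.01 -0.  ]
offset [-2.4 -0.7 32.9] dr [ 0.     -0.0004 -0.0004] t 2.6
```

Request:
carry_out:
  dr:
    - [0,0,0]
    - [0,0,0]
    - [0,0,0]
    - [0,0,0]
    - [0,0,0]
    - [0,0,0]
    - [0,0,0]
    - [0,0,0]
    - [0,0,0]
    - [0,0,0]
    - [0,0,0]
    - [0,0,0]
  offset:
    - [-1,0,11]
    - [-2,-1,22]
    - [-2,-1,33]
    - [-2,-1,33]
    - [-2,-1,33]
    - [-2,-1,33]
    - [-2,-1,33]
    - [-2,-1,33]
    - [-2,-1,33]
    - [-2,-1,33]
    - [-2,-1,33]
    - [-2,-1,33]
  gripper: [60,60,60,60,45,35,20,15,15,15,15,15]
  force: 70

```text
time: 3.6
tcp_pos: [0.4962, 0.1073, 0.0579]
tool_rot: [0.0, 0.997, 0.083, 0.001]
wrist_force: [-0.7, -0.5, 4.6]
gripper_width: 0.0238
grasp_force: 69.6
```

```bash
python3 -c "
from h import *
s=read_state();print(s['tcp_pos'],s['gripper_width'],s['grasp_force'],s['wrist_force'],s['dq'].round(2))
go([.4955,.1067,.058],9.57)"
```

```text
[0.49618649 0.10729479 0.05789887] 0.02381808140691697 69.5867371559143 [-0.7195637  -0.5102702   4.56861837] [ 0. -0. -0. -0. -0. -0. -0.]
offset [-0.8  0.5 -0.1] dr [ 0.0001 -0.0012 -0.0002] t 3.6
```

Request:
carry_out:
  dr:
    - [0,0,0]
    - [0,0,0]
    - [0,0,0]
    - [0,0,0]
    - [0,0,0]
    - [0,0,0]
    - [0,0,0]
    - [0,0,0]
    - [0,0,0]
  offset:
    - [0,0,-5]
    - [0,0,-12]
    - [0,0,-20]
    - [1,0,-30]
    - [2,0,-40]
    - [2,0,-48]
    - [2,0,-50]
    - [2,0,-50]
    - [2,0,-50]
  gripper: [15,15,15,15,15,15,15,15,15]

```text
time: 4.35
tcp_pos: [0.4975, 0.1073, 0.1074]
tool_rot: [0.0, 0.997, 0.083, 0.0]
wrist_force: [-0.2, 0.5, -2.8]
gripper_width: 0.0237
grasp_force: 69.0
```

```bash
python3 - <<'E'
from h import *
s=read_state();print(s['tcp_pos'],s['tool_rot'],s['gripper_width'],s['grasp_force'],s['wrist_force'],s['torque'])
c=camera("side");save(c,"lift.png",(180,150,400,320),3)
P=pts(c); m=masks(c)
y=m["yellow"]&(abs(P[...,0]-.5)<.11)&(abs(P[...,1]-.11)<.08)
p=P[y]; print(len(p),np.percentile(p[:,2],[2,50,98]))
t=p[(p[:,2]>.07)]; print("foot",rect(t[:,:2]))
A=np.c_[t[:,:2],np.ones(len(t))]; z98=t[:,2]>.079; print(np.linalg.lstsq(A[z98],t[z98,2],rcond=None)[0])
E
```

```text
[0.49749596 0.10731948 0.10741212] [1.08558207e-04 9.96529330e-01 8.32422830e-02 7.31494102e-05] 0.023695031025615522 68.96538019180298 [-0.23933966  0.52874625 -2.76089452] [-0.02056238  0.02841352 -0.00139278]
181 [0.08001319 0.08317054 0.08614678]
foot [496.2 106.  139.4  30.3   8.8]
[-0.00096001  0.00028972  0.08357624]
```

View pics/lift.png

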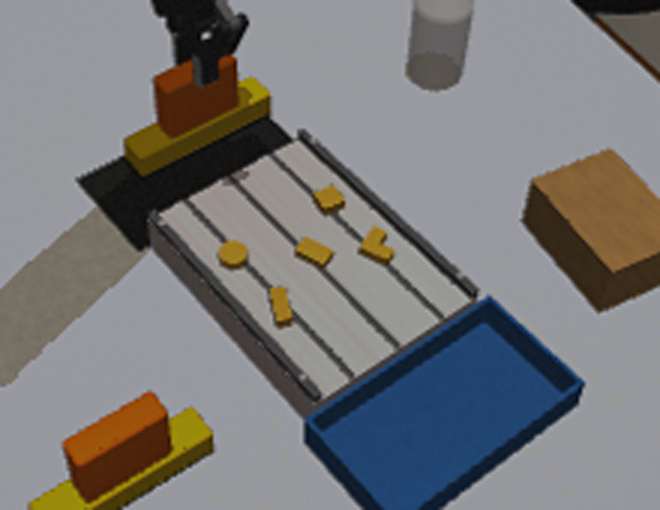

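The scraper is held level (foot at crop (200,130)), and all five offcuts are still on the plate. I'll lower it to about 2 mm above plate height and start the stroke.

Request:
carry_out:
  dr:
    - [0,0,0]
    - [0,0,0]
    - [0,0,0]
    - [0,0,0]
    - [0,0,0]
    - [0,0,0]
    - [0,0,0]
    - [0,0,0]
    - [0,0,0]
    - [0,0,0]
    - [0,0,0]
    - [0,0,0]
    - [0,0,0]
    - [0,0,0]
    - [0,0,0]
    - [0,0,0]
  offset:
    - [0,0,4]
    - [0,0,8]
    - [0,0,11]
    - [0,5,11]
    - [0,12,11]
    - [0,20,11]
    - [0,30,11]
    - [0,40,11]
    - [0,50,11]
    - [0,60,11]
    - [0,70,11]
    - [0,80,11]
    - [0,88,11]
    - [0,93,11]
    - [0,95,11]
    - [0,95,11]
  gripper: [15,15,15,15,15,15,15,15,15,15,15,15,15,15,15,15]

```text
time: 5.73
tcp_pos: [0.5134, 0.0133, 0.0963]
tool_rot: [-0.0, 0.997, 0.083, -0.0]
wrist_force: [0.1, -0.3, -1.8]
gripper_width: 0.024
grasp_force: 68.9
```

```bash
python3 - <<'E'
from h import *
s=read_state();print(s['tcp_pos'],s['wrist_force'],s['torque'])
a=np.radians(9.57);d=s['tcp_pos'][:2]-[.525,-.053];print("plate XY",d@[np.cos(a),np.sin(a)],d@[-np.sin(a),np.cos(a)])
go([.51,.01,.096],9.57)
for n in("side","top"):
    c=camera(n);P=pts(c); m=masks(c); save(c,n+"1.png")
    d=P[...,:2]-[.525,-.053];X=d@[np.cos(a),np.sin(a)];Y=d@[-np.sin(a),np.cos(a)]
    y=(m["yellow"])&(abs(X)<.08)&(Y>.04)&(Y<.1)&(P[...,2]>.064)&(P[...,2]<.08)
    f=(abs(Y)<.1)&(abs(X)<.1)&(P[...,2]>.046)&(P[...,2]<.056)
    print(n,rect(np.c_[X[y],Y[y]]),np.median(P[y][:,2]),[np.percentile(X[f&(sg*X>.076)],[5,50,95]).round(4) for sg in(1,-1)])
E
```

```text
[0.51342045 0.01326085 0.09625753] [ 0.05706809 -0.33393076 -1.82635272] [ 0.00725251  0.01769877 -0.05488563]
plate XY -0.00040236744976547014 0.06726384068186804
offset [-3.9  2.7  0.3] dr [-0.      0.     -0.0011] t 5.7333
side [ -1.8  66.2  30.3 140.5  89. ] 0.07193883032587056 [array([0.0772, 0.0809, 0.0857]), array([-0.0902, -0.0867, -0.0826])]
top [0. 0. 0. 0. 0.] nan [array([0.0814, 0.0847, 0.0891]), array([-0.0858, -0.0821, -0.0786])]
  return _methods._mean(a, axis=axis, dtype=dtype,
  ret = ret.dtype.type(ret / rcount)
```

Request:
carry_out:
  dr:
    - [0,0,0]
    - [0,0,0]
    - [0,0,0]
    - [0,0,0]
    - [0,0,0]
    - [0,0,0]
    - [0,0,0]
    - [0,0,0]
    - [0,0,0]
    - [0,0,0]
    - [0,0,0]
    - [0,0,0]
    - [0,0,0]
    - [0,0,0]
    - [0,0,0]
    - [0,0,0]
    - [0,0,0]
    - [0,0,0]
    - [0,0,0]
    - [0,0,0]
  offset:
    - [0,4,0]
    - [0,9,0]
    - [0,15,0]
    - [0,21,0]
    - [0,27,0]
    - [0,33,0]
    - [0,39,0]
    - [0,45,0]
    - [0,51,0]
    - [0,57,0]
    - [0,63,0]
    - [0,69,0]
    - [0,75,0]
    - [0,81,0]
    - [0,87,0]
    - [0,93,0]
    - [0,99,0]
    - [0,105,0]
    - [0,111,0]
    - [0,117,0]
  gripper: [15,15,15,15,15,15,15,15,15,15,15,15,15,15,15,15,15,15,15,15]

```text
time: 7.5
tcp_pos: [0.5329, -0.1021, 0.0963]
tool_rot: [-0.0, 0.997, 0.083, -0.0]
wrist_force: [-0.4, 3.1, 0.4]
gripper_width: 0.0239
grasp_force: 69.2
```

```bash
python3 - <<'E'
from h import *
s=read_state();print(s['tcp_pos'],s['wrist_force'],s['torque'])
a=np.radians(9.57);d=s['tcp_pos'][:2]-[.525,-.053];print("plate XY",d@[np.cos(a),np.sin(a)],d@[-np.sin(a),np.cos(a)])
c=camera("side");save(c,"mid.png",(180,150,400,320),3)
E
```

```text
[ 0.53285799 -0.10210566  0.09631123] [-0.36227233  3.07303289  0.35941591] [ 0.87207933  0.11046364 -0.02646627]
plate XY -0.00041530354311310625 -0.04972867543470265
```

View pics/mid.png

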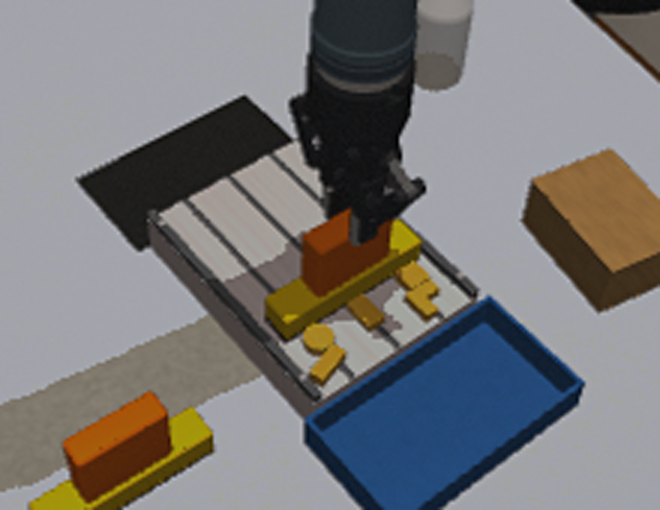

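All five offcuts are ahead of the foot (crop (318,338) to (425,300)). Next is the rest of the stroke, over the tray edge.

Request:
carry_out:
  dr:
    - [0,0,0]
    - [0,0,0]
    - [0,0,0]
    - [0,0,0]
    - [0,0,0]
    - [0,0,0]
    - [0,0,0]
    - [0,0,0]
    - [0,0,0]
    - [0,0,0]
    - [0,0,0]
    - [0,0,0]
    - [0,0,0]
    - [0,0,0]
    - [0,0,0]
    - [0,0,0]
    - [0,0,0]
    - [0,0,0]
    - [0,0,0]
    - [0,0,0]
  offset:
    - [0,4,0]
    - [0,9,0]
    - [0,14,0]
    - [0,19,0]
    - [0,24,0]
    - [0,29,0]
    - [0,34,0]
    - [0,39,0]
    - [0,44,0]
    - [0,49,0]
    - [0,54,0]
    - [0,59,0]
    - [0,64,0]
    - [0,69,0]
    - [0,74,0]
    - [0,79,0]
    - [0,84,0]
    - [0,89,0]
    - [0,92,0]
    - [0,92,0]
  gripper: [15,15,15,15,15,15,15,15,15,15,15,15,15,15,15,15,15,15,15,15]

```text
time: 9.22
tcp_pos: [0.5481, -0.1936, 0.0963]
tool_rot: [0.0, 0.997, 0.083, 0.0]
wrist_force: [0.6, 0.1, -2.2]
gripper_width: 0.0238
grasp_force: 69.0
```

```bash
python3 - <<'E'
from h import *
s=read_state();print(s['tcp_pos'],s['wrist_force'],s['torque'])
a=np.radians(9.57);d=s['tcp_pos'][:2]-[.525,-.053];print("plate XY",d@[np.cos(a),np.sin(a)],d@[-np.sin(a),np.cos(a)])
c=camera("side");save(c,"end.png",(180,150,400,340),3)
E
```

```text
[ 0.5481107  -0.19361573  0.09630384] [ 0.55081441  0.14324631 -2.22995168] [ 0.00346047  0.00257782 -0.07284972]
plate XY -0.0005886375304729556 -0.14250102435682763
```

View pics/end.png

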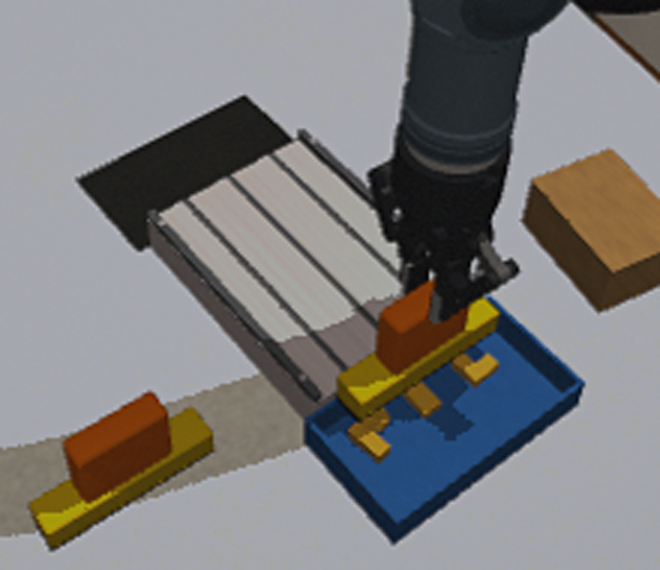

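The offcuts appear to be in the tray (crop (370,435), (423,398), (475,368)). I'll lift, carry the scraper back over the mat, and check the tray unobstructed before placing.

Request:
carry_out:
  dr:
    - [0,0,0]
    - [0,0,0]
    - [0,0,0]
    - [0,0,0]
    - [0,0,0]
    - [0,0,0]
    - [0,0,0]
    - [0,0,0]
    - [0,0,0]
    - [0,0,0]
    - [0,0,0]
    - [0,0,0]
    - [0,0,0]
    - [0,0,0]
    - [0,0,0]
    - [0,0,0]
    - [0,0,0]
    - [0,0,0]
    - [0,0,0]
    - [0,0,0]
  offset:
    - [0,0,-10]
    - [0,0,-25]
    - [0,-5,-40]
    - [0,-15,-50]
    - [0,-30,-50]
    - [0,-50,-50]
    - [0,-72,-50]
    - [0,-95,-50]
    - [0,-120,-50]
    - [0,-145,-50]
    - [0,-170,-50]
    - [0,-195,-50]
    - [0,-220,-50]
    - [0,-245,-50]
    - [0,-268,-50]
    - [0,-288,-50]
    - [0,-303,-50]
    - [0,-312,-50]
    - [0,-315,-50]
    - [0,-315,-50]
  gripper: [15,15,15,15,15,15,15,15,15,15,15,15,15,15,15,15,15,15,15,15]

```text
time: 10.93
tcp_pos: [0.4948, 0.1195, 0.1461]
tool_rot: [0.0, 0.996, 0.085, -0.0]
wrist_force: [-0.0, 0.3, -1.9]
gripper_width: 0.0236
grasp_force: 69.0
```

```bash
python3 - <<'E'
from h import *
s=read_state();print(s['tcp_pos'],s['wrist_force'],s['torque'])
go([.4965,.120,.059],9.57)
a=np.radians(9.57)
for n in("side","top"):
    c=camera(n);P=pts(c); m=masks(c)
    if n=="side": save(c,"tray.png",(180,150,400,340),3)
    d=P[...,:2]-[.5544,-.2276];X=d@[np.cos(a),np.sin(a)];Y=d@[-np.sin(a),np.cos(a)]
    b=(m["brass"]|m["yellow"])&(abs(X)<.13)&(abs(Y)<.3)&(Y<.32)
    nn,l,st,ce=cv2.connectedComponentsWithStats(b.astype(np.uint8))
    for i in range(1,nn):
        if st[i,4]>8 and Y[l==i].mean()<.25: print(n,st[i,4],X[l==i].mean().round(3),Y[l==i].mean().round(3),P[l==i][:,2].max().round(3))
E
```

```text
[0.49481218 0.11953764 0.14608912] [-0.03841496  0.33682122 -1.9356058 ] [-0.02065193 -0.03545938 -0.05178164]
offset [ 1.8 -0.2 87.1] dr [0.0001 0.0006 0.0025] t 10.9333
side 29 0.05 0.043 0.029
side 74 0.051 0.017 0.018
side 73 -0.004 0.022 0.017
side 125 -0.058 0.023 0.027
top 15 0.058 0.015 0.019
top 12 0.053 0.04 0.031
top 80 -0.054 0.026 0.031
```

View pics/tray.png

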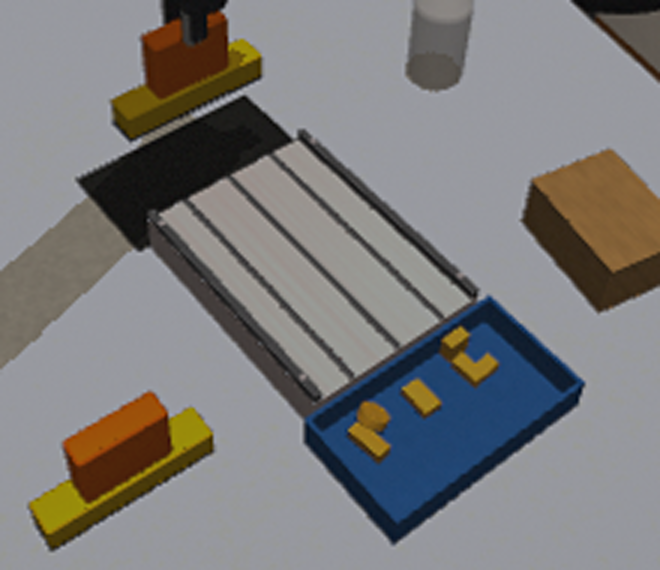

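All five are in the tray: the disc at (373,417), bar (369,442), rectangle (421,397), square (454,342) and L (475,368). The plate is clear, so I'll set the scraper down.

Request:
carry_out:
  dr:
    - [0,0,0]
    - [0,0,0]
    - [0,0,0]
    - [0,0,0]
    - [0,0,0]
    - [0,0,0]
    - [0,0,0]
    - [0,0,0]
    - [0,0,0]
    - [0,0,0]
    - [0,0,0]
  offset:
    - [0,0,12]
    - [1,0,28]
    - [2,0,44]
    - [2,0,58]
    - [2,0,70]
    - [2,0,78]
    - [2,0,83]
    - [2,0,86]
    - [2,0,88]
    - [2,0,88]
    - [2,0,88]
  gripper: [15,15,15,15,15,15,15,15,15,15,15]

```text
time: 11.95
tcp_pos: [0.4983, 0.1189, 0.0589]
tool_rot: [-0.0, 0.997, 0.083, 0.001]
wrist_force: [-0.4, 0.2, -1.9]
gripper_width: 0.0237
grasp_force: 69.0
```

Request:
carry_out:
  dr:
    - [0,0,0]
    - [0,0,0]
    - [0,0,0]
    - [0,0,0]
    - [0,0,0]
    - [0,0,0]
    - [0,0,0]
    - [0,0,0]
    - [0,0,0]
    - [0,0,0]
    - [0,0,0]
    - [0,0,0]
    - [0,0,0]
    - [0,0,0]
    - [0,0,0]
    - [0,0,0]
  offset:
    - [0,0,0]
    - [0,0,0]
    - [0,0,0]
    - [0,0,0]
    - [0,0,0]
    - [0,0,0]
    - [0,0,0]
    - [0,0,-5]
    - [0,0,-15]
    - [0,0,-30]
    - [0,0,-50]
    - [0,0,-70]
    - [0,0,-90]
    - [0,0,-105]
    - [0,0,-110]
    - [0,0,-110]
  gripper: [26,32,40,50,60,60,60,60,60,60,60,60,60,60,60,60]

```text
time: 13.28
tcp_pos: [0.4993, 0.1192, 0.1706]
tool_rot: [-0.0, 0.997, 0.083, 0.002]
wrist_force: [-0.2, -1.1, 0.4]
gripper_width: 0.06
grasp_force: 0.0
```

```bash
python3 - <<'E'
from h import *
s=read_state();print(s['time'],s['tcp_pos'],s['wrist_force'],s['gripper_width'])
c=camera("side");save(c,"fin.png",(180,120,400,320),3)
P=pts(c); m=masks(c); a=np.radians(9.57)
d=P[...,:2]-[.4956,.121];X=d@[np.cos(a),np.sin(a)];Y=d@[-np.sin(a),np.cos(a)]
y=(m["yellow"]|m["orange"])&(abs(X)<.1)&(abs(Y)<.06)&(P[...,2]>.03)&(P[...,2]<.038)
print(rect(np.c_[X[y],Y[y]]),np.median(P[y][:,2]))
o=m["orange"]&(abs(X)<.1)&(abs(Y)<.06); print(np.percentile(P[o][:,2],98))
E
```

```text
13.2833 [0.49925975 0.11917929 0.17057263] [-0.24106565 -1.08449915  0.44736556] 0.059987058646221426
[  1.2  -3.4  31.1 141.5  89.1] 0.033753568942902934Traceback (most recent call last):
  File "<stdin>", line 8, in <module>
    return _quantile_unchecked(
        a, q, axis, out, overwrite_input, method, keepdims, weights)
    return _ureduce(a,
                    func=_quantile_ureduce_func,
    ...<5 lines>...
                    overwrite_input=overwrite_input,
                    method=method)
    r = func(a, **kwargs)
    result = _quantile(arr,
                       quantiles=q,
    ...<2 lines>...
                       out=out,
                       weights=wgt)
    slices_having_nans = np.isnan(arr[-1, ...])
                                  ~~~^^^^^^^^^
IndexError: index -1 is out of bounds for axis 0 with size 0
```

View pics/fin.png

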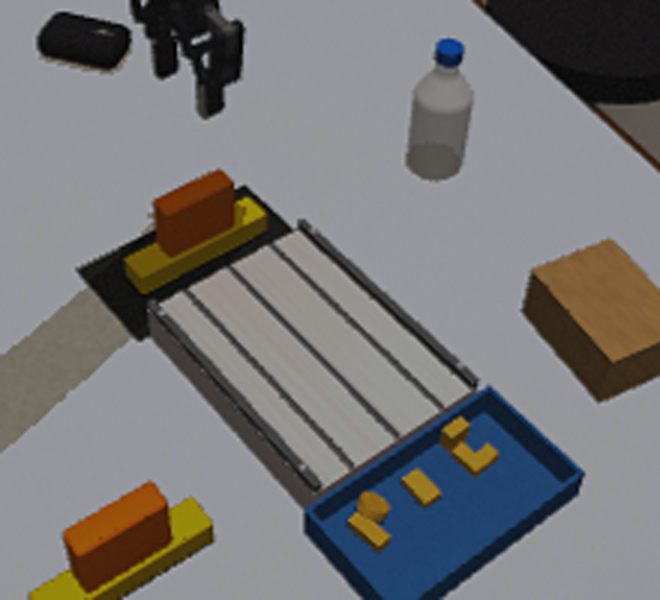

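The scraper stands upright on the mat (crop (195,235)), the gripper is clear, and all five offcuts are in the tray. Handing in now.

```bash
python3 -c "
from workcell import *
print(sign_off())"
```

```text
the job is handed in; nothing more can be done
None
```

I handed the job in at about 13 s: all five offcuts were wiped into the tray with the scraper, which stands upright on its mat with the gripper clear of it; the bottle, carton, screwdriver and mouse were not touched, and no verdict came back.

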